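# Set and lock the sealing-pressure knob

## Robot

A 6-joint arm with a two-finger parallel gripper is mounted at the origin on the work surface. World frame = base frame: x ahead of the robot, y to its left, z up, the work surface at z = 0. Lengths are in m, angles in rad, forces in N, time in s.
With the tool pointing down it reaches from about 0.3 to 0.85 m from the base axis. Payload 4.2 kg.
Tool frame: the origin (TCP) lies at the very end of the fingers, on their centre line; the grasp point (between the pads) lies r.grip_point_offset behind it (r.grip_point_offset is the distance from the TCP to the grasp point, in m); z points along the fingers, y is the line along which they close (so a half turn about z gives the same grasp; the last joint's range is limited). The gripper opens to 91 mm and grips with 3 to 60 N. Pads are 32 mm wide; open, the fingers measure 118 mm over their backs; the gripper's body (76 mm by 178 mm) begins 60 mm behind the grasp point.
Start: joints at [1.191, 0.32, 1.565, -0, 1.257, -0.02], TCP at [0.202, 0.538, 0.214] pointing down, gripper open.
Joint ranges: [-3.11, 3.11], [-0.84, 2.01], [0.21, 2.61], [-1.34, 4.49], [0.05, 2.63], [-2.56, 2.56]. Speed limits (rad/s): [2.57, 2.57, 3.14, 3.14, 3.14, 3.14].

## Interface

Orientations are given as a unit quaternion [x, y, z, w].
In Python, from cell import sensors, vision, ticket, r gives the robot as it stands.
- The arm moves only by the tool play_rows, never from a script. Its arguments are lists of equal length, an entry for each row: "delta_rot": the turn, a rotation vector about the tool's x, y, z in a scale on which 1.0 is 180 degrees, a list of three; "travel": the shift along the tool's x, y, z in shares of 0.4 m (1.0 is 0.4 m), a list of three; "gripper": the opening, from -1 (shut) to 1 (fully open). In form: {"delta_rot": [[ax, ay, az], ...], "travel": [[dx, dy, dz], ...], "gripper": [gripper, ...]}. A call has exactly 10 rows; each row is the pose to reach, as a shift and turn from the pose commanded when the call began, along the tool's axes at that moment; what a row does not reach only later rows make up. A row lasts 1/10 s, in which the tool goes at most 50 mm and 8.59 degrees, less where a joint would pass 70% of its speed; a pose out of reach is approached as far as the arm can. No shift or turn number may pass 1 either way. A call with a gripper value outside its range is refused whole. The fingers move at their own pace and stop on an object; "grip_force" is the grip in N (left out, the last holds). Time passes only in rows, so rows that repeat a pose let the fingers close, or fill a call up. It gives the time, the measured TCP pose, the force, the opening and the grip force at its end, in the units of the state.
- sensors.sense(): the state, without advancing time (a new reading comes with each control period).
- vision.get_image(name): name is "side" or "top"; returns (picture, depth): 400x640x3 uint8, red, green, blue; 400x640 float32, m along the optical axis (not along the pixel's ray), 0 where there is no reading.
- vision.camera_info(name): a dict with "K" (3x3 intrinsics, pixels), "R" (3x3) and "t" (3): a world point X has camera coordinates R X + t. Camera axes: x right, y down, z forward; pixel columns grow to the right and rows downward; lengths in m; the calibration is good to about 2 mm. A picture is of the moment at which its call begins. camera_info takes no time and is no camera call.
- ticket.job_done(): hands the job in; it is judged then, once.
The state is a dict: "clock": time; "q": joint angles; "joint_vel": joint speeds; "joint_torque": joint torques, N m; "eef_pos": TCP position; "ee_rot": TCP orientation; "force": force on the tool from outside, world axes, zero at the start; "torque": the same for the moment, N m; "finger_gap": finger opening in m; "grasp_force": force on a finger pad.
Only numpy, scipy, OpenCV 4.12 (cv2) and the standard library are available. Lean on these libraries where they do the work, as an engineer would, in place of code of your own. Each camera call takes 0.05 s, during which the arm holds its last target. There are 200 camera calls.

## Task

Set the sealing pressure: turn the black knob on the white control unit clockwise to the red mark, then ease it on along the red arc under a light upward pull until you feel the hidden catch let go; there pull it straight up, fully out, so that it locks, and let go of it. The catch holds everywhere else, so never pull or twist hard against it. Leave the bowls and the lids where they are.

Things in the scene. Friction and masses are not known exactly. Their poses are not given: they have to be found in the camera images.
- unit: White box-shaped control unit fixed to the table, 170 x 170 mm, 80 mm high, with a grey top plate and a small gauge on its front (-x) side. Origin: centre of its underside, z up. The knob's vertical axis passes through its centre.
- bezel: Flat aluminium ring (116 mm across, 5 mm thick) on top of the unit around the knob. On it a red bar (21 x 7 mm), the mark, with a thin red arc running on clockwise from it (0.42 rad long), and black ticks. It is stiff and need not be touched. Origin on the knob's axis, 80 mm above the table; x axis from the knob's axis to the mark, z up.
- mark (a point): Middle of the red mark, 47 mm out from the knob's axis, 86 mm above the table. The release angle of the knob, which cannot be seen, lies 0.07 to 0.36 rad clockwise past the mark, different every time; it is about 0.05 rad wide in all. The knob's pointer starts counter-clockwise of the mark.
- dial: Inner shaft that turns with the knob. Origin on the knob's axis, 86 mm above the table; x axis the way the knob's pointer points, z up. At the start the pointer is 0.45 to 1.1 rad short of the mark: turn clockwise seen from above (negative about z up). Turning takes about 0.06 N m, more when the knob is pulled against its catch.
- knob (a joint): How far the black knob is pulled up, in m: 0 pushed in (start), 0.012 at its upper stop; a green collar below it shows when out. It slides against 5 N of friction plus 0.8 N weight and stays where it is left. 2 mm up it meets a sprung catch (5 N more per mm), except at the release angle, where it rises freely to the stop and no longer turns.
- grip (a point): Where to grip the knob: on its axis, in its upright bar handle, 114 mm above the table when pushed in; moves with the knob. The bar is 46 mm long along the dial's x axis, 14 mm thick, its foot 95 mm and its top 126 mm above the table; below it is a round skirt 68 mm across. The space around it above the ring is free.
- pointer (a point): Outer end of the white pointer line on the knob's skirt, 30 mm out from the knob's axis, 95 mm above the table when pushed in; moves with the knob.
- bowl_left: Loose empty gold bowl, 108 mm across, 48 mm high, standing left (+y) of the unit; bystander. Origin: centre of its foot.
- bowl_right: Loose empty gold bowl, 108 mm across, 48 mm high, standing right (-y) of the unit; bystander. Origin: centre of its foot.
- lids: Loose stack of gold lids, 105 mm across, 26 mm high, standing beyond (+x) the unit; bystander. Origin: centre of its underside.

How it is judged:
By the outcome, as a careful person would: the job done as asked, in the order asked, and still so for the second after the job is handed in, with the robot touching nothing.
It also fails if it takes over 67 s, if anything falls off the work surface, if the arm or the gripper's body presses on something with over 40 N, if the wrist force passes 120 N, or if a joint passes its speed limit or range.

## Working session

There is one attempt and no reset: what is moved stays moved. The work goes in short steps, Python scripts to look and compute and a tool call to move; the robot and the scene stay as the last step left them, time stands still between calls to the robot, and variables do not carry over. Pictures are saved under pics/ and viewed, at most 10 in all, crops included, and the job is handed in when it is done.

Besides the shell and the picture viewer there is one more tool, called after "Emit:" as name(argument=value, ...) on one line, values as JSON. play_rows: Moves the arm, as the interface text tells. Its arguments: {"type":"object","properties":{"delta_rot":{"type":"array","items":{"type":"array","items":{"type":"number"}}},"travel":{"type":"array","items":{"type":"array","items":{"type":"number"}}},"gripper":{"type":"array","items":{"type":"number"}},"grip_force":{"type":"number"}},"required":["delta_rot","travel","gripper"]}

```bash
mkdir -p pics
python3 - <<'E'
from cell import sensors, vision, r
import cv2,numpy as np
print(sensors.sense(), r.grip_point_offset)
for n in("top","side"):
    p,d=vision.get_image(n); np.savez(f"{n}0.npz",p=p,d=d,**vision.camera_info(n)); cv2.imwrite(f"pics/{n}0.png",p[:,:,::-1])
    c=vision.camera_info(n);print(n,c)
E
```

```text
{'clock': 0.0, 'q': array([ 1.19104048e+00,  3.20277662e-01,  1.56567777e+00, -2.31387626e-05,
        1.25740158e+00, -2.00138171e-02]), 'joint_vel': array([ 0.0006804 ,  0.0006612 ,  0.00184766,  0.00085557, -0.00189268,
        0.00080232]), 'joint_torque': array([-2.53461614e-03, -4.12469029e+01, -2.31972152e+01,  7.26974336e-02,
        4.58225061e-02, -1.35529863e-04]), 'eef_pos': array([0.20224323, 0.5377136 , 0.21312896]), 'ee_rot': array([ 1.78899084e-01,  9.83867033e-01, -8.66797631e-04, -1.64378418e-04]), 'force': array([ 0.41108025, -0.75202767,  0.04663331]), 'torque': array([ 0.01338011, -0.01201759,  0.02557967]), 'grasp_force': 0.0, 'finger_gap': 0.09162051530310153} 0.0188
top {'K': array([[484.87399895,   0.        , 323.6786671 ],
       [  0.        , 484.87399895, 203.88086487],
       [  0.        ,   0.        ,   1.        ]]), 'R': array([[ 0.08149451, -0.99666191,  0.00486573],
       [-0.97426843, -0.08069088, -0.21045192],
       [ 0.21014203,  0.01241015, -0.9775921 ]]), 't': array([-0.02892448,  0.6245904 ,  1.06628603])}
side {'K': array([[514.05319763,   0.        , 312.81397133],
       [  0.        , 514.05319763, 198.21171467],
       [  0.        ,   0.        ,   1.        ]]), 'R': array([[-0.99293662, -0.11770119, -0.01494332],
       [-0.07964019,  0.75455138, -0.65139055],
       [ 0.08794495, -0.64559944, -0.75859544]]), 't': array([0.63161503, 0.09355555, 1.13073552])}
```

View pics/top0.png

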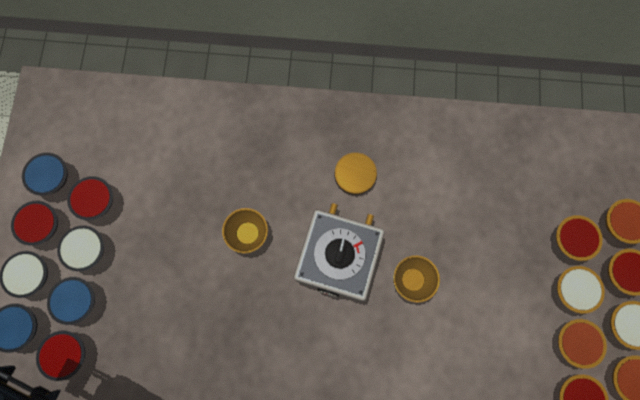

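Top view: unit with knob at about (340,253), red mark near (359,246), pointer up at (343,240); bowls and lids are clear of it. I'll rectify it on the ring plane.

```bash
cat > h.py <<'E'
import numpy as np,cv2
def rect(D,z,x0,y0,half=0.07,s=4000):
    # metric image: col -> -y, row -> -x, (x0,y0) at centre
    n=int(2*half*s)
    A=np.array([[0,-1/s,x0+half],[-1/s,0,y0+half],[0,0,z],[0,0,1]])
    H=D['K']@np.c_[D['R'],D['t']]@A
    return cv2.warpPerspective(D['p'],H,(n,n),flags=cv2.INTER_CUBIC|cv2.WARP_INVERSE_MAP)
def pix2w(D,u,v,z):
    d=D['R'].T@np.linalg.inv(D['K'])@[u,v,1]; o=-D['R'].T@D['t']; return o+d*(z-o[2])/d[2]
E
python3 - <<'E'
from h import *
T=np.load('top0.npz');S=np.load('side0.npz')
c=pix2w(T,340,253,.09);print(c)
a=rect(T,.085,c[0],c[1],.095,3100);b=rect(S,.085,c[0],c[1],.095,3100)
im=np.hstack([a,b])[:, :,::-1];im=cv2.resize(im,(800,int(800*im.shape[0]/im.shape[1])));cv2.imwrite('pics/r0.png',im)
for D in(T,S):
    P=D['p'].astype(int); m=(P[...,0]>120)&(P[...,1]<90)&(P[...,2]<100)
    v,u=np.nonzero(m); w=np.array([pix2w(D,x,y,.0855) for x,y in zip(u,v)]); k=np.hypot(*(w[:,:2]-c[:2]).T)<.065
    q=w[k,:2]-c[:2];print(k.sum(),w[k].mean(0))
    print(np.c_[np.hypot(*q.T)*1e3,np.degrees(np.arctan2(q[:,1],q[:,0]))].round(0).tolist()[:60])
E
```

```text
[ 0.51073816 -0.02347614  0.09      ]
36 [ 0.53168984 -0.06230148  0.0855    ]
[[55.0, -55.0], [50.0, -55.0], [52.0, -56.0], [54.0, -57.0], [56.0, -58.0], [45.0, -54.0], [47.0, -56.0], [49.0, -57.0], [51.0, -58.0], [53.0, -59.0], [55.0, -61.0], [40.0, -54.0], [42.0, -56.0], [44.0, -57.0], [46.0, -58.0], [48.0, -60.0], [50.0, -61.0], [37.0, -55.0], [39.0, -57.0], [41.0, -58.0], [43.0, -60.0], [45.0, -61.0], [36.0, -58.0], [38.0, -60.0], [40.0, -61.0], [42.0, -62.0], [39.0, -64.0], [41.0, -65.0], [40.0, -68.0], [40.0, -71.0], [42.0, -72.0], [39.0, -75.0], [41.0, -75.0], [39.0, -78.0], [41.0, -78.0], [41.0, -81.0]]
15 [ 0.53912659 -0.06375735  0.0855    ]
[[56.0, -52.0], [55.0, -54.0], [54.0, -57.0], [53.0, -59.0], [52.0, -53.0], [51.0, -55.0], [50.0, -57.0], [49.0, -59.0], [49.0, -53.0], [47.0, -55.0], [46.0, -58.0], [46.0, -51.0], [45.0, -53.0], [44.0, -56.0], [42.0, -51.0]]
```

View pics/r0.png

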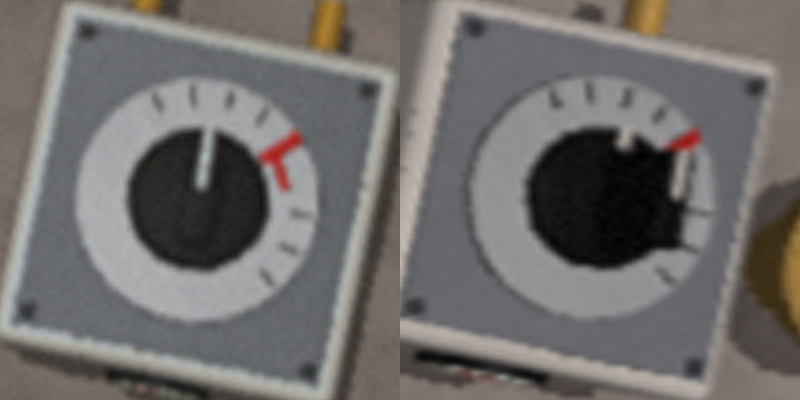

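Rectified: ring about (198,200) with the right 116 mm size, red mark centred at (281,147) with the arc running clockwise, pointer line near (213,126)–(204,190). Now a ring fit and the angles.

Run:
```python
from h import *
c=np.array([.51074,-.02348]); s=4000;h=.1
cs=[]
for n in('top','side'):
    D=np.load(n+'0.npz')
    a=rect(D,.085,*c,h,s); w=lambda p:np.array([c[0]+h-p[1]/s,c[1]+h-p[0]/s])
    g=cv2.cvtColor(a,cv2.COLOR_RGB2HSV)
    yy,xx=np.mgrid[:a.shape[0],:a.shape[1]]; near=np.hypot(xx-400,yy-400)<.066*s
    thr,_=cv2.threshold(g[...,2][near&(g[...,2]>80)].reshape(-1,1),0,255,cv2.THRESH_OTSU)
    m=((g[...,2]>thr)&near).astype(np.uint8)
    cn=max(cv2.findContours(cv2.morphologyEx(m,cv2.MORPH_OPEN,np.ones((9,9))),cv2.RETR_EXTERNAL,2)[0],key=cv2.contourArea)
    hull=cv2.convexHull(cn); (ex,ey),(A,B),_=cv2.fitEllipse(hull); print(n,w((ex,ey)),A/s,B/s)
    cs.append(w((ex,ey)))
    # mark
    a2=rect(D,.086,*c,h,s); P=a2.astype(int); m=(P[...,0]>110)&(P[...,0]-P[...,1]>60)&near
    v,u=np.nonzero(m); q=np.c_[c[0]+h-v/s,c[1]+h-u/s]-cs[-1]
    rr=np.hypot(*q.T); an=np.arctan2(q[:,1],q[:,0]); k=rr>.047
    print('mark ang',np.degrees([an[k&(rr<.056)].mean(),an.min(),an.max()]),rr.min(),rr.max())
    a3=rect(D,.095,*c,h,s).astype(int); yy,xx=np.mgrid[:a3.shape[0],:a3.shape[1]]
    q=np.stack([c[0]+h-yy/s,c[1]+h-xx/s],-1)-cs[-1]; rr=np.hypot(q[...,0],q[...,1])
    an=np.degrees(np.arctan2(q[...,1],q[...,0]))
    for lo,hi in((.025,.027),(.027,.029),(.029,.031)):
        k=(rr>lo)&(rr<hi)&(a3.min(-1)>120)
        print(lo,k.sum(),an[k].mean() if k.any() else 0, an[k].std() if k.any() else 0)
    # bar top blue-ish/shape, use depth points above .118
    d=D['d'];v,u=np.nonzero(d>0); X=(np.linalg.inv(D['K'])@np.array([u,v,np.ones_like(u)])*d[v,u]-D['t'][:,None]).T@D['R']
    k=(np.hypot(*(X[:,:2]-cs[-1]).T)<.032)&(X[:,2]>.116); Y=X[k]
    if k.sum()>5:
        e,V=np.linalg.eigh(np.cov(Y[:,:2].T)); print('bar',k.sum(),Y.mean(0),Y[:,2].max(),np.degrees(np.arctan2(V[1,1],V[0,1])),np.sqrt(e*12))
```

```text
top [ 0.51076377 -0.02177224] 0.11500068664550782 0.11523027038574218
mark ang [-58.42366465 -82.94146974 -54.15428196] 0.03575398193271817 0.05758947581401847
0.025 135 -10.67089561513232 2.6790973839002183
0.027 133 -10.41832162828038 2.450888743958362
0.029 126 -10.300677594092779 2.2022780494352348
bar 136 [ 0.51130624 -0.021717    0.12535265] 0.13103301956358673 170.04371475028609 [0.01400574 0.04638966]
side [ 0.51198538 -0.0207421 ] 0.11472592163085937 0.115698974609375
mark ang [-58.36619687 -62.53472725 -53.69736954] 0.042224917126601876 0.05728532512499191
0.025 99 -10.13344082845573 2.141101317420316
0.027 164 -25.46814298758998 29.10708051367332
0.029 346 -52.86021559262227 34.585034320674794
bar 161 [ 0.51256742 -0.01709724  0.12353727] 0.12925968836682397 170.90840800485822 [0.01524723 0.04616804]
```

```bash
cat > go.py <<'E'
import sys,numpy as np
from scipy.spatial.transform import Rotation as Ro
from cell import sensors
s=sensors.sense(); x,y,z,a=map(float,sys.argv[1:5]); a=np.radians(a)
R0=Ro.from_quat(s['ee_rot']); yy=np.array([np.cos(a),np.sin(a),0]); zz=np.array([0,0,-1.])
R1=Ro.from_matrix(np.c_[np.cross(yy,zz),yy,zz])
print('travel',R0.inv().apply(np.array([x,y,z])-s['eef_pos']).round(4),'rot',np.degrees((R0.inv()*R1).as_rotvec()).round(2))
print(s['clock'],s['eef_pos'].round(4),s['force'].round(2),s['torque'].round(3),s['finger_gap'].round(4),s['q'].round(2))
E
python3 go.py .5113 -.0214 .2 80
```

```text
travel [-0.4861 -0.4146  0.0138] rot [-9.000e-02 -1.000e-02 -1.061e+01]Traceback (most recent call last):
  File "go.py", line 8, in <module>
    print(s['clock'],s['eef_pos'].round(4),s['force'].round(2),s['torque'].round(3),s['finger_gap'].round(4),s['q'].round(2))
                                                                                    ^^^^^^^^^^^^^^^^^^^^^
AttributeError: 'float' object has no attribute 'round'
```

The rows are not in the units I measure in: shifts go in shares of 0.4 m and turns go in shares of 180 degrees. I convert before sending: -0.365 m / 0.4 = -0.9125, -0.3285 m / 0.4 = -0.8213, -10.6 degrees / 180 = -0.0589.

Emit:
play_rows(delta_rot=[[0, 0, -0.0111], [0, 0, -0.0222], [0, 0, -0.0333], [0, 0, -0.0444], [0, 0, -0.0589], [0, 0, -0.0589], [0, 0, -0.0589], [0, 0, -0.0589], [0, 0, -0.0589], [0, 0, -0.0589]], travel=[[-0.0913, -0.0775, 0.0025], [-0.1825, -0.155, 0.005], [-0.2738, -0.2325, 0.0075], [-0.365, -0.31, 0.01], [-0.4563, -0.3875, 0.0125], [-0.5475, -0.465, 0.015], [-0.6388, -0.5425, 0.0175], [-0.73, -0.62, 0.02], [-0.8213, -0.6975, 0.0225], [-0.9125, -0.775, 0.025]], gripper=[1, 1, 1, 1, 1, 1, 1, 1, 1, 1])

```text
clock: 1.1
eef_pos: [0.4353, 0.1176, 0.2038]
ee_rot: [0.087, 0.996, 0.0, -0.0]
force: [0.4, 0.1, 0.5]
finger_gap: 0.091
grasp_force: 0.0
```

```bash
sed -i "s/s\['finger_gap'\].round(4)/round(s['finger_gap'],4),s['grasp_force']/" go.py; python3 go.py .5113 -.0214 .17 80
```

```text
travel [-0.099  -0.1237  0.0338] rot [ 0.01 -0.01 -0.02]
1.1 [0.4353 0.1176 0.2038] [0.41 0.07 0.55] [ 0.062 -0.04   0.031] 0.091 0.0 [ 0.24  0.13  1.84  0.    1.17 -1.16]
```

Scaled: -0.1237 m / 0.4 = -0.3093, -0.099 m / 0.4 = -0.2475.

Emit:
play_rows(delta_rot=[[0, 0, 0], [0, 0, 0], [0, 0, 0], [0, 0, 0], [0, 0, 0], [0, 0, 0], [0, 0, 0], [0, 0, 0], [0, 0, 0], [0, 0, 0]], travel=[[-0.0625, -0.0775, 0.02], [-0.125, -0.155, 0.04], [-0.1875, -0.2325, 0.06], [-0.225, -0.285, 0.075], [-0.2425, -0.3025, 0.0825], [-0.2475, -0.3093, 0.0845], [-0.2475, -0.3093, 0.0845], [-0.2475, -0.3093, 0.0845], [-0.2475, -0.3093, 0.0845], [-0.2475, -0.3093, 0.0845]], gripper=[1, 1, 1, 1, 1, 1, 1, 1, 1, 1])

```text
clock: 2.1
eef_pos: [0.5108, -0.0187, 0.1705]
ee_rot: [0.087, 0.996, 0.0, 0.0]
force: [0.5, 0.4, -0.2]
finger_gap: 0.0914
grasp_force: 0.0
```

```bash
python3 go.py .5113 -.0214 .1 80
python3 - <<'E'
from cell import vision
import cv2,numpy as np
o=[]
for n in("top","side"):
    p,d=vision.get_image(n);o.append(cv2.resize(p[150:310,240:440] if n=='top' else p[120:320,200:450],(400,320),interpolation=3))
cv2.imwrite("pics/a1.png",np.hstack(o)[:,:,::-1])
E
```

```text
travel [-0.001  -0.0026  0.0705] rot [0.02 0.03 0.06]
2.1 [ 0.5108 -0.0187  0.1705] [ 0.53  0.42 -0.22] [-0.021 -0.016  0.01 ] 0.0914 0.0 [-0.06  0.25  1.78  0.    1.11 -1.46]
```

View pics/a1.png

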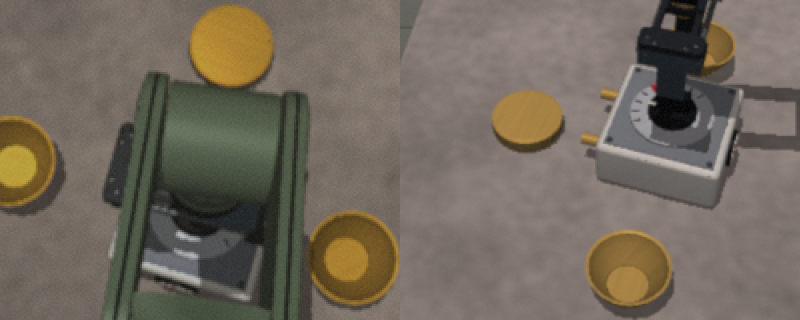

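Side view: gripper open above the knob, aligned with it; the bystanders are clear. Now I go down.

Scaled: 0.07 m / 0.4 = 0.175, 0.068 m / 0.4 = 0.17.

Emit:
play_rows(delta_rot=[[0, 0, 0], [0, 0, 0], [0, 0, 0], [0, 0, 0], [0, 0, 0], [0, 0, 0], [0, 0, 0], [0, 0, 0], [0, 0, 0], [0, 0, 0]], travel=[[-0.0025, -0.0065, 0.025], [-0.0025, -0.0065, 0.055], [-0.0025, -0.0065, 0.085], [-0.0025, -0.0065, 0.115], [-0.0025, -0.0065, 0.14], [-0.0025, -0.0065, 0.1575], [-0.0025, -0.0065, 0.17], [-0.0025, -0.0065, 0.175], [-0.0025, -0.0065, 0.175], [-0.0025, -0.0065, 0.175]], gripper=[1, 1, 1, 1, 1, 1, 1, 1, 1, 1])

```text
clock: 3.2
eef_pos: [0.5118, -0.0222, 0.1005]
ee_rot: [0.087, 0.996, 0.0, 0.0]
force: [-0.2, 0.2, -0.1]
finger_gap: 0.0912
grasp_force: 0.0
```

```bash
python3 go.py .5113 -.0214 .1 80
```

```text
travel [0.0006 0.0007 0.0005] rot [ 0.01  0.05 -0.01]
3.2 [ 0.5118 -0.0222  0.1005] [-0.15  0.19 -0.1 ] [ 0.046  0.048 -0.03 ] 0.0912 0.0 [-0.07  0.32  1.87  0.    0.94 -1.46]
```

Scaled: 0.0005 m / 0.4 = 0.0013.

Emit:
play_rows(delta_rot=[[0, 0, 0], [0, 0, 0], [0, 0, 0], [0, 0, 0], [0, 0, 0], [0, 0, 0], [0, 0, 0], [0, 0, 0], [0, 0, 0], [0, 0, 0]], travel=[[0.0013, 0.0013, 0], [0.0013, 0.0013, 0], [0.0013, 0.0013, 0], [0.0013, 0.0013, 0], [0.0013, 0.0013, 0], [0.0013, 0.0013, 0], [0.0013, 0.0013, 0], [0.0013, 0.0013, 0], [0.0013, 0.0013, 0], [0.0013, 0.0013, 0]], gripper=[-1, -1, -1, -1, -1, -1, -1, -1, -1, -1], grip_force=25)

```text
clock: 4.2
eef_pos: [0.5112, -0.021, 0.1002]
ee_rot: [0.088, 0.996, 0.001, 0.0]
force: [1.9, 11.3, -1.6]
finger_gap: 0.0138
grasp_force: 6.1
```

```bash
python3 go.py .5113 -.0214 .1 80
```

```text
travel [-0.0001 -0.0004  0.0002] rot [ 0.1   0.01 -0.06]
4.2 [ 0.5112 -0.021   0.1002] [ 1.93 11.28 -1.55] [ 2.223 -0.237  0.123] 0.0138 6.112136989831924 [-0.06  0.32  1.87  0.    0.94 -1.46]
```

Scaled: 0.001 m / 0.4 = 0.0025, 0.0005 m / 0.4 = 0.0013.

Emit:
play_rows(delta_rot=[[0, 0, 0], [0, 0, 0], [0, 0, 0], [0, 0, 0], [0, 0, 0], [0, 0, 0], [0, 0, 0], [0, 0, 0], [0, 0, 0], [0, 0, 0]], travel=[[0, 0.0013, 0], [0, 0.0025, 0], [0, 0.0025, 0], [0, 0.0025, 0], [0, 0.0025, 0], [0, 0.0025, 0], [0, 0.0025, 0], [0, 0.0025, 0], [0, 0.0025, 0], [0, 0.0025, 0]], gripper=[-1, -1, -1, -1, -1, -1, -1, -1, -1, -1])

```text
clock: 5.2
eef_pos: [0.5113, -0.0207, 0.1002]
ee_rot: [0.087, 0.996, 0.0, 0.0]
force: [0.6, 1.7, 0.8]
finger_gap: 0.0141
grasp_force: 25.0
```

```bash
python3 go.py .5113 -.0214 .1 80
```

```text
travel [-0.0001 -0.0007  0.0002] rot [ 0.01  0.01 -0.01]
5.2 [ 0.5113 -0.0207  0.1002] [0.56 1.73 0.8 ] [ 0.166 -0.13   0.004] 0.0141 24.991953670978546 [-0.06  0.32  1.87  0.    0.94 -1.46]
```

Scaled: 44 degrees / 180 = 0.2444.

Emit:
play_rows(delta_rot=[[0, 0, 0.0167], [0, 0, 0.0444], [0, 0, 0.0722], [0, 0, 0.1], [0, 0, 0.1278], [0, 0, 0.1556], [0, 0, 0.1833], [0, 0, 0.2111], [0, 0, 0.2333], [0, 0, 0.2444]], travel=[[0, 0, 0], [0, 0, 0], [0, 0, 0], [0, 0, 0], [0, 0, 0], [0, 0, 0], [0, 0, 0], [0, 0, 0], [0, 0, 0], [0, 0, 0]], gripper=[-1, -1, -1, -1, -1, -1, -1, -1, -1, -1])

```text
clock: 6.2
eef_pos: [0.5118, -0.0199, 0.1002]
ee_rot: [0.455, 0.89, 0.001, 0.0]
force: [2.1, 4.6, -1.3]
finger_gap: 0.0139
grasp_force: 25.0
```

```bash
python3 go.py .5113 -.0207 .1 31.6
```

```text
travel [-0.0004 -0.0008  0.0002] rot [ 0.1  -0.04  4.25]
6.2 [ 0.5118 -0.0199  0.1002] [ 2.09  4.62 -1.32] [ 0.672 -0.305  0.056] 0.0139 24.99066174030304 [-0.06  0.32  1.87  0.    0.94 -0.69]
```

Scaled: -0.0025 m / 0.4 = -0.0063, -0.002 m / 0.4 = -0.005, 4.6 degrees / 180 = 0.0256.

Emit:
play_rows(delta_rot=[[0, 0, 0.0111], [0, 0, 0.0222], [0, 0, 0.0256], [0, 0, 0.0256], [0, 0, 0.0256], [0, 0, 0.0256], [0, 0, 0.0256], [0, 0, 0.0256], [0, 0, 0.0256], [0, 0, 0.0256]], travel=[[0.0008, 0.0008, 0], [0.0008, 0.0008, 0], [0.0008, 0.0008, 0], [0.0008, 0.0008, 0], [0.0008, 0.0008, -0.0013], [0.0008, 0.0008, -0.0025], [0.0008, 0.0008, -0.0038], [0.0008, 0.0008, -0.005], [0.0008, 0.0008, -0.0063], [0.0008, 0.0008, -0.0063]], gripper=[-1, -1, -1, -1, -1, -1, -1, -1, -1, -1])

```text
clock: 7.2
eef_pos: [0.5118, -0.0198, 0.1021]
ee_rot: [0.49, 0.872, 0.001, 0.0]
force: [3.7, 3.8, -6.3]
finger_gap: 0.0139
grasp_force: 25.0
```

```bash
python3 go.py .5113 -.0207 .1 31.6
```

```text
travel [-0.0005 -0.0009  0.0021] rot [ 0.08 -0.02 -0.22]
7.2 [ 0.5118 -0.0198  0.1021] [ 3.66  3.81 -6.34] [ 0.668 -0.709  0.044] 0.0139 24.98748153448105 [-0.06  0.32  1.87  0.    0.95 -0.61]
```

Scaled: -0.0012 m / 0.4 = -0.003, 0.0004 m / 0.4 = 0.001, 1.2 degrees / 180 = 0.0067.

Emit:
play_rows(delta_rot=[[0, 0, 0], [0, 0, 0], [0, 0, 0], [0, 0, 0.0022], [0, 0, 0.0044], [0, 0, 0.0067], [0, 0, 0.0089], [0, 0, 0.0111], [0, 0, 0.0133], [0, 0, 0.0133]], travel=[[0.0003, 0.001, -0.0013], [0.0003, 0.001, -0.0025], [0.0003, 0.001, -0.003], [0.0003, 0.001, -0.003], [0.0003, 0.001, -0.003], [0.0003, 0.001, -0.003], [0.0003, 0.001, -0.003], [0.0003, 0.001, -0.003], [0.0003, 0.001, -0.003], [0.0003, 0.001, -0.003]], gripper=[-1, -1, -1, -1, -1, -1, -1, -1, -1, -1])

```text
clock: 8.2
eef_pos: [0.5119, -0.0198, 0.1029]
ee_rot: [0.508, 0.862, 0.0, -0.0]
force: [5.1, 3.8, -9.8]
finger_gap: 0.0138
grasp_force: 25.0
```

```bash
python3 go.py .5113 -.0207 .1 27.6
```

```text
travel [-0.0005 -0.0009  0.0029] rot [ 0.02 -0.02  1.4 ]
8.2 [ 0.5119 -0.0198  0.1029] [ 5.06  3.84 -9.81] [ 0.577 -0.949  0.089] 0.0138 24.982588291168213 [-0.06  0.32  1.87  0.    0.95 -0.57]
```

Scaled: 0.0005 m / 0.4 = 0.0013, 0.0003 m / 0.4 = 0.0008, 2 degrees / 180 = 0.0111.

Emit:
play_rows(delta_rot=[[0, 0, 0.0017], [0, 0, 0.0033], [0, 0, 0.005], [0, 0, 0.0067], [0, 0, 0.0083], [0, 0, 0.01], [0, 0, 0.0111], [0, 0, 0.0111], [0, 0, 0.0111], [0, 0, 0.0111]], travel=[[0.0003, 0.0008, 0], [0.0003, 0.0013, 0], [0.0003, 0.0013, 0], [0.0003, 0.0013, 0], [0.0003, 0.0013, 0], [0.0003, 0.0013, 0], [0.0003, 0.0013, 0], [0.0003, 0.0013, 0], [0.0003, 0.0013, 0], [0.0003, 0.0013, 0]], gripper=[-1, -1, -1, -1, -1, -1, -1, -1, -1, -1])

```text
clock: 9.2
eef_pos: [0.5119, -0.0198, 0.1033]
ee_rot: [0.523, 0.853, -0.0, -0.0]
force: [4.2, 1.0, -12.3]
finger_gap: 0.014
grasp_force: 25.0
```

Scaled: 0.0003 m / 0.4 = 0.0008, 0.0002 m / 0.4 = 0.0005, 1.5 degrees / 180 = 0.0083.

Emit:
play_rows(delta_rot=[[0, 0, 0.0017], [0, 0, 0.0033], [0, 0, 0.005], [0, 0, 0.0067], [0, 0, 0.0083], [0, 0, 0.0083], [0, 0, 0.0083], [0, 0, 0.0083], [0, 0, 0.0083], [0, 0, 0.0083]], travel=[[0, 0.0005, 0.0008], [0, 0.0005, 0.0008], [0, 0.0005, 0.0008], [0, 0.0005, 0.0008], [0, 0.0005, 0.0008], [0, 0.0005, 0.0008], [0, 0.0005, 0.0008], [0, 0.0005, 0.0008], [0, 0.0005, 0.0008], [0, 0.0005, 0.0008]], gripper=[-1, -1, -1, -1, -1, -1, -1, -1, -1, -1])

```text
clock: 10.2
eef_pos: [0.512, -0.0197, 0.1034]
ee_rot: [0.534, 0.846, -0.0, -0.0]
force: [3.7, -0.9, -12.6]
finger_gap: 0.0139
grasp_force: 25.0
```

```bash
python3 go.py .5113 -.0207 .1 27.6
```

```text
travel [-0.0006 -0.001   0.0035] rot [-0.03  0.   -2.11]
10.2 [ 0.512  -0.0197  0.1034] [  3.72  -0.94 -12.57] [-0.117 -0.669  0.106] 0.0139 24.98113363981247 [-0.06  0.32  1.87 -0.    0.95 -0.51]
```

Scaled: -0.0002 m / 0.4 = -0.0005, 1.5 degrees / 180 = 0.0083.

Emit:
play_rows(delta_rot=[[0, 0, 0.0017], [0, 0, 0.0033], [0, 0, 0.005], [0, 0, 0.0067], [0, 0, 0.0083], [0, 0, 0.0083], [0, 0, 0.0083], [0, 0, 0.0083], [0, 0, 0.0083], [0, 0, 0.0083]], travel=[[-0.0005, 0.0005, 0.0005], [-0.0005, 0.0005, 0.0005], [-0.0005, 0.0005, 0.0005], [-0.0005, 0.0005, 0.0005], [-0.0005, 0.0005, 0.0005], [-0.0005, 0.0005, 0.0005], [-0.0005, 0.0005, 0.0005], [-0.0005, 0.0005, 0.0005], [-0.0005, 0.0005, 0.0005], [-0.0005, 0.0005, 0.0005]], gripper=[-1, -1, -1, -1, -1, -1, -1, -1, -1, -1])

```text
clock: 11.2
eef_pos: [0.5121, -0.0197, 0.1034]
ee_rot: [0.545, 0.839, -0.0, -0.0]
force: [-0.7, -1.2, -5.6]
finger_gap: 0.0138
grasp_force: 25.0
```

Scaled: 1.2 degrees / 180 = 0.0067.

Emit:
play_rows(delta_rot=[[0, 0, 0.0017], [0, 0, 0.0033], [0, 0, 0.005], [0, 0, 0.0067], [0, 0, 0.0083], [0, 0, 0.0083], [0, 0, 0.0083], [0, 0, 0.0083], [0, 0, 0.0083], [0, 0, 0.0083]], travel=[[0, 0, 0], [0, 0, 0], [0, 0, 0], [0, 0, 0], [0, 0, 0], [0, 0, 0], [0, 0, 0], [0, 0, 0], [0, 0, 0], [0, 0, 0]], gripper=[-1, -1, -1, -1, -1, -1, -1, -1, -1, -1])

```text
clock: 12.2
eef_pos: [0.5122, -0.0196, 0.1034]
ee_rot: [0.556, 0.831, -0.0, -0.0]
force: [-3.2, -2.2, -2.4]
finger_gap: 0.014
grasp_force: 25.0
```

```bash
python3 go.py .5113 -.0207 .1 22.6
```

```text
travel [-0.0007 -0.0012  0.0034] rot [-0.03 -0.02 -0.12]
12.2 [ 0.5122 -0.0196  0.1034] [-3.24 -2.18 -2.35] [-0.39   0.789  0.1  ] 0.014 24.993276000022888 [-0.06  0.32  1.87  0.    0.95 -0.45]
```

Scaled: -0.0006 m / 0.4 = -0.0015, -0.0004 m / 0.4 = -0.001.

Emit:
play_rows(delta_rot=[[0, 0, 0], [0, 0, 0], [0, 0, 0], [0, 0, 0], [0, 0, 0], [0, 0, 0], [0, 0, 0], [0, 0, 0], [0, 0, 0], [0, 0, 0]], travel=[[-0.0005, -0.0008, -0.0005], [-0.0005, -0.0008, -0.001], [-0.0005, -0.0008, -0.0015], [-0.0005, -0.0008, -0.0015], [-0.0005, -0.0008, -0.0015], [-0.0005, -0.0008, -0.0015], [-0.0005, -0.0008, -0.0015], [-0.0005, -0.0008, -0.0015], [-0.0005, -0.0008, -0.0015], [-0.0005, -0.0008, -0.0015]], gripper=[-1, -1, -1, -1, -1, -1, -1, -1, -1, -1])

```text
clock: 13.2
eef_pos: [0.5121, -0.0197, 0.1038]
ee_rot: [0.556, 0.831, 0.0, -0.0]
force: [-0.6, 1.6, -13.1]
finger_gap: 0.014
grasp_force: 25.0
```

```bash
python3 go.py .5113 -.0207 .1 22.6
```

```text
travel [-0.0006 -0.0011  0.0038] rot [-0.   -0.03 -0.13]
13.2 [ 0.5121 -0.0197  0.1038] [ -0.56   1.63 -13.06] [0.355 0.228 0.049] 0.014 24.985759556293488 [-0.06  0.32  1.87  0.    0.95 -0.45]
```

Scaled: 1.5 degrees / 180 = 0.0083.

Emit:
play_rows(delta_rot=[[0, 0, 0.0017], [0, 0, 0.0033], [0, 0, 0.005], [0, 0, 0.0067], [0, 0, 0.0083], [0, 0, 0.0083], [0, 0, 0.0083], [0, 0, 0.0083], [0, 0, 0.0083], [0, 0, 0.0083]], travel=[[0, 0, 0], [0, 0, 0], [0, 0, 0], [0, 0, 0], [0, 0, 0], [0, 0, 0], [0, 0, 0], [0, 0, 0], [0, 0, 0], [0, 0, 0]], gripper=[-1, -1, -1, -1, -1, -1, -1, -1, -1, -1])

```text
clock: 14.2
eef_pos: [0.5121, -0.0198, 0.1044]
ee_rot: [0.567, 0.824, 0.0, -0.0]
force: [-3.4, 3.8, -3.0]
finger_gap: 0.0137
grasp_force: 25.0
```

Scaled: -0.0008 m / 0.4 = -0.002, -0.0006 m / 0.4 = -0.0015.

Emit:
play_rows(delta_rot=[[0, 0, 0], [0, 0, 0], [0, 0, 0], [0, 0, 0], [0, 0, 0], [0, 0, 0], [0, 0, 0], [0, 0, 0], [0, 0, 0], [0, 0, 0]], travel=[[0, 0, -0.0005], [0, 0, -0.001], [0, 0, -0.0015], [0, 0, -0.002], [0, 0, -0.002], [0, 0, -0.002], [0, 0, -0.002], [0, 0, -0.002], [0, 0, -0.002], [0, 0, -0.002]], gripper=[-1, -1, -1, -1, -1, -1, -1, -1, -1, -1])

```text
clock: 15.2
eef_pos: [0.5121, -0.0197, 0.1045]
ee_rot: [0.567, 0.824, 0.0, -0.0]
force: [-1.4, 4.7, -7.0]
finger_gap: 0.0142
grasp_force: 25.0
```

```bash
python3 go.py .5113 -.0207 .1 21
```

```text
travel [-0.0006 -0.0011  0.0045] rot [-0.01 -0.03 -0.02]
15.2 [ 0.5121 -0.0197  0.1045] [-1.45  4.72 -7.03] [ 0.858  0.668 -0.203] 0.0142 25.00298649072647 [-0.06  0.32  1.87  0.    0.95 -0.43]
```

Scaled: -0.0006 m / 0.4 = -0.0015, -0.0005 m / 0.4 = -0.0013.

Emit:
play_rows(delta_rot=[[0, 0, 0], [0, 0, 0], [0, 0, 0], [0, 0, 0], [0, 0, 0], [0, 0, 0], [0, 0, 0], [0, 0, 0], [0, 0, 0], [0, 0, 0]], travel=[[0, 0, -0.0005], [0, 0, -0.0008], [0, 0, -0.001], [0, 0, -0.0013], [0, 0, -0.0015], [0, 0, -0.0015], [0, 0, -0.0015], [0, 0, -0.0015], [0, 0, -0.0015], [0, 0, -0.0015]], gripper=[-1, -1, -1, -1, -1, -1, -1, -1, -1, -1])

```text
clock: 16.2
eef_pos: [0.5121, -0.0198, 0.1049]
ee_rot: [0.567, 0.824, 0.0, -0.0]
force: [-1.5, 5.1, -10.2]
finger_gap: 0.014
grasp_force: 25.0
```

```bash
python3 go.py .5113 -.0207 .1 21
```

```text
travel [-0.0006 -0.0011  0.0049] rot [-0.01 -0.03 -0.03]
16.2 [ 0.5121 -0.0198  0.1049] [ -1.48   5.07 -10.19] [ 0.821  0.552 -0.175] 0.014 25.002507269382477 [-0.06  0.32  1.87  0.    0.96 -0.43]
```

Scaled: -0.0006 m / 0.4 = -0.0015, 0.0005 m / 0.4 = 0.0013, 0.5 degrees / 180 = 0.0028.

Emit:
play_rows(delta_rot=[[0, 0, 0.0011], [0, 0, 0.0022], [0, 0, 0.0028], [0, 0, 0.0028], [0, 0, 0.0028], [0, 0, 0.0028], [0, 0, 0.0028], [0, 0, 0.0028], [0, 0, 0.0028], [0, 0, 0.0028]], travel=[[0.0013, 0.0003, 0], [0.0013, 0.0003, 0], [0.0013, 0.0003, 0], [0.0013, 0.0003, 0], [0.0013, 0.0003, -0.0005], [0.0013, 0.0003, -0.001], [0.0013, 0.0003, -0.0015], [0.0013, 0.0003, -0.0015], [0.0013, 0.0003, -0.0015], [0.0013, 0.0003, -0.0015]], gripper=[-1, -1, -1, -1, -1, -1, -1, -1, -1, -1])

```text
clock: 17.2
eef_pos: [0.5122, -0.0197, 0.106]
ee_rot: [0.57, 0.822, -0.0, 0.0]
force: [-3.0, 0.0, -7.7]
finger_gap: 0.0142
grasp_force: 25.0
```

```bash
python3 go.py .5113 -.0207 .1 21
```

```text
travel [-0.0007 -0.0012  0.006 ] rot [-0.    0.02 -0.51]
17.2 [ 0.5122 -0.0197  0.106 ] [-3.05  0.04 -7.67] [-0.069  0.646 -0.102] 0.0142 25.002539455890656 [-0.06  0.32  1.86 -0.    0.96 -0.42]
```

Scaled: -0.005 m / 0.4 = -0.0125, -0.0045 m / 0.4 = -0.0113, 0.2 degrees / 180 = 0.0011.

Emit:
play_rows(delta_rot=[[0, 0, 0.0011], [0, 0, 0.0011], [0, 0, 0.0011], [0, 0, 0.0011], [0, 0, 0.0011], [0, 0, 0.0011], [0, 0, 0.0011], [0, 0, 0.0011], [0, 0, 0.0011], [0, 0, 0.0011]], travel=[[0, -0.0008, -0.0013], [0, -0.0008, -0.0025], [0, -0.0008, -0.0038], [0, -0.0008, -0.005], [0, -0.0008, -0.0063], [0, -0.0008, -0.0075], [0, -0.0008, -0.0088], [0, -0.0008, -0.01], [0, -0.0008, -0.0113], [0, -0.0008, -0.0125]], gripper=[-1, -1, -1, -1, -1, -1, -1, -1, -1, -1])

```text
clock: 18.2
eef_pos: [0.5121, -0.0196, 0.111]
ee_rot: [0.572, 0.821, 0.0, 0.0]
force: [0.1, -0.8, -8.9]
finger_gap: 0.0141
grasp_force: 25.0
```

```bash
python3 go.py .5113 -.0207 .1 21
```

```text
travel [-0.0007 -0.0011  0.011 ] rot [ 0.03  0.02 -0.71]
18.2 [ 0.5121 -0.0196  0.111 ] [ 0.12 -0.83 -8.87] [-0.21   0.243 -0.119] 0.0141 25.002018213272095 [-0.06  0.31  1.86 -0.    0.97 -0.41]
```

Free rise at about 9 N. On gently to the stop.

Scaled: -0.0015 m / 0.4 = -0.0038, -0.0012 m / 0.4 = -0.003.

Emit:
play_rows(delta_rot=[[0, 0, 0], [0, 0, 0], [0, 0, 0], [0, 0, 0], [0, 0, 0], [0, 0, 0], [0, 0, 0], [0, 0, 0], [0, 0, 0], [0, 0, 0]], travel=[[0, 0, -0.0008], [0, 0, -0.0015], [0, 0, -0.0023], [0, 0, -0.003], [0, 0, -0.0038], [0, 0, -0.0038], [0, 0, -0.0038], [0, 0, -0.0038], [0, 0, -0.0038], [0, 0, -0.0038]], gripper=[-1, -1, -1, -1, -1, -1, -1, -1, -1, -1])

```text
clock: 19.2
eef_pos: [0.512, -0.0196, 0.1123]
ee_rot: [0.572, 0.821, 0.0, 0.0]
force: [3.2, -1.1, -14.2]
finger_gap: 0.0138
grasp_force: 25.0
```

Scaled: -0.0006 m / 0.4 = -0.0015, -0.0003 m / 0.4 = -0.0008.

Emit:
play_rows(delta_rot=[[0, 0, 0], [0, 0, 0], [0, 0, 0], [0, 0, 0], [0, 0, 0], [0, 0, 0], [0, 0, 0], [0, 0, 0], [0, 0, 0], [0, 0, 0]], travel=[[0, 0, -0.0008], [0, 0, -0.0015], [0, 0, -0.0015], [0, 0, -0.0015], [0, 0, -0.0015], [0, 0, -0.0015], [0, 0, -0.0015], [0, 0, -0.0015], [0, 0, -0.0015], [0, 0, -0.0015]], gripper=[-1, -1, -1, -1, -1, -1, -1, -1, -1, -1])

```text
clock: 20.2
eef_pos: [0.512, -0.0196, 0.1123]
ee_rot: [0.571, 0.821, -0.0, 0.0]
force: [5.1, -2.4, -19.5]
finger_gap: 0.0134
grasp_force: 25.0
```

```bash
python3 go.py .5113 -.0207 .1 21;python3 - <<'E'
from cell import vision
import cv2
p,d=vision.get_image("side");cv2.imwrite("pics/s2.png",cv2.resize(p[130:260,290:450],(800,600),interpolation=2)[:,:,::-1])
E
```

```text
travel [-0.0008 -0.0011  0.0123] rot [ 0.    0.   -0.71]
20.2 [ 0.512  -0.0196  0.1123] [  5.06  -2.45 -19.5 ] [-0.484 -0.676 -0.128] 0.0134 24.99848484992981 [-0.06  0.31  1.86 -0.    0.97 -0.41]
```

View pics/s2.png

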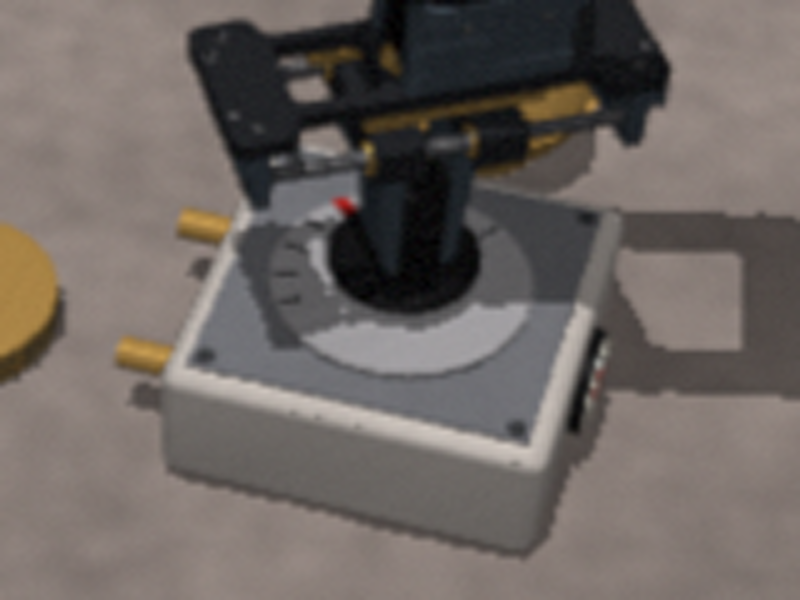

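At the stop (height no longer grows, force does); picture shows the skirt at (405,265) raised clear of the ring. I'll ease the load and open.

Scaled: 0.0009 m / 0.4 = 0.0023, 0.0005 m / 0.4 = 0.0013.

Emit:
play_rows(delta_rot=[[0, 0, 0], [0, 0, 0], [0, 0, 0], [0, 0, 0], [0, 0, 0], [0, 0, 0], [0, 0, 0], [0, 0, 0], [0, 0, 0], [0, 0, 0]], travel=[[-0.0005, 0.0005, 0.0013], [-0.001, 0.001, 0.0023], [-0.001, 0.001, 0.0023], [-0.001, 0.001, 0.0023], [-0.001, 0.001, 0.0023], [-0.001, 0.001, 0.0023], [-0.001, 0.001, 0.0023], [-0.001, 0.001, 0.0023], [-0.001, 0.001, 0.0023], [-0.001, 0.001, 0.0023]], gripper=[-1, -1, -1, -1, -1, -1, -1, -1, -1, -1])

```text
clock: 21.25
eef_pos: [0.5121, -0.0196, 0.1123]
ee_rot: [0.572, 0.821, 0.0, -0.0]
force: [-0.4, -0.6, -7.4]
finger_gap: 0.0138
grasp_force: 25.0
```

```bash
python3 go.py .5113 -.0207 .1 21
```

```text
travel [-0.0007 -0.0011  0.0123] rot [-0.02 -0.02 -0.72]
21.25 [ 0.5121 -0.0196  0.1123] [-0.42 -0.58 -7.41] [-0.149  0.275 -0.058] 0.0138 25.00137448310852 [-0.06  0.31  1.86  0.    0.97 -0.42]
```

Emit:
play_rows(delta_rot=[[0, 0, 0], [0, 0, 0], [0, 0, 0], [0, 0, 0], [0, 0, 0], [0, 0, 0], [0, 0, 0], [0, 0, 0], [0, 0, 0], [0, 0, 0]], travel=[[0, 0, 0], [0, 0, 0], [0, 0, 0], [0, 0, 0], [0, 0, 0], [0, 0, 0], [0, 0, 0], [0, 0, 0], [0, 0, 0], [0, 0, 0]], gripper=[0.4, 0.4, 0.4, 0.4, 0.4, 0.4, 0.4, 0.4, 0.4, 0.4])

```text
clock: 22.25
eef_pos: [0.5124, -0.0198, 0.1121]
ee_rot: [0.572, 0.821, 0.0, -0.0]
force: [0.5, 0.5, -0.5]
finger_gap: 0.0637
grasp_force: 0.0
```

Scaled: -0.13 m / 0.4 = -0.325, -0.125 m / 0.4 = -0.3125.

Emit:
play_rows(delta_rot=[[0, 0, 0], [0, 0, 0], [0, 0, 0], [0, 0, 0], [0, 0, 0], [0, 0, 0], [0, 0, 0], [0, 0, 0], [0, 0, 0], [0, 0, 0]], travel=[[0, 0, -0.025], [0, 0, -0.0625], [0, 0, -0.1], [0, 0, -0.1375], [0, 0, -0.175], [0, 0, -0.2125], [0, 0, -0.25], [0, 0, -0.2875], [0, 0, -0.3125], [0, 0, -0.325]], gripper=[0.4, 0.4, 0.4, 0.4, 0.4, 0.4, 0.4, 0.4, 0.4, 0.4])

```text
clock: 23.25
eef_pos: [0.5128, -0.0198, 0.2436]
ee_rot: [0.572, 0.821, 0.001, 0.001]
force: [-0.2, -0.2, 0.5]
finger_gap: 0.0637
grasp_force: 0.0
```

```bash
python3 go.py .42 .2 .24 21
```

```text
travel [ 0.2383 -0.0108  0.0033] rot [ 0.11  0.05 -0.71]
23.25 [ 0.5128 -0.0198  0.2436] [-0.16 -0.16  0.53] [-0.069  0.012 -0.001] 0.0637 0.0 [-0.06  0.2   1.65  0.    1.29 -0.42]
```

Released cleanly. I move aside to check.

Scaled: 0.24 m / 0.4 = 0.6, 0.11 m / 0.4 = 0.275.

Emit:
play_rows(delta_rot=[[0, 0, 0], [0, 0, 0], [0, 0, 0], [0, 0, 0], [0, 0, 0], [0, 0, 0], [0, 0, 0], [0, 0, 0], [0, 0, 0], [0, 0, 0]], travel=[[0.05, 0, 0], [0.125, -0.005, 0], [0.2, -0.01, 0], [0.275, -0.0125, 0], [0.35, -0.0175, 0], [0.425, -0.02, 0], [0.5, -0.025, 0], [0.55, -0.025, 0], [0.5875, -0.025, 0], [0.6, -0.025, 0]], gripper=[0.4, 0.4, 0.4, 0.4, 0.4, 0.4, 0.4, 0.4, 0.4, 0.4])

```text
clock: 24.25
eef_pos: [0.419, 0.2028, 0.2419]
ee_rot: [0.571, 0.821, -0.0, -0.0]
force: [0.4, 0.6, 0.1]
finger_gap: 0.064
grasp_force: 0.0
```

Run:
```python
from cell import vision
from h import *
c=np.array([.5115,-.0213]);o=[]
for n in("top","side"):
    p,d=vision.get_image(n);D=dict(p=p,d=d,**vision.camera_info(n))
    o.append(cv2.resize(p[190:320,240:440] if n=='top' else p[130:260,260:460],(400,260),interpolation=2))
    v,u=np.nonzero(d>0); X=(np.linalg.inv(D['K'])@np.array([u,v,np.ones_like(u)])*d[v,u]-D['t'][:,None]).T@D['R']
    k=(np.hypot(*(X[:,:2]-c).T)<.032)&(X[:,2]>.128)&(X[:,2]<.16);Y=X[k]
    e,V=np.linalg.eigh(np.cov(Y[:,:2].T));print(n,k.sum(),np.median(Y[:,2]),np.degrees(np.arctan2(V[1,1],V[0,1])))
cv2.imwrite("pics/f.png",np.vstack(o)[:,:,::-1])
```

```text
top 145 0.1375340059705138 110.44546784777037
side 116 0.13674895449964863 105.75034508163716
```

View pics/f.png

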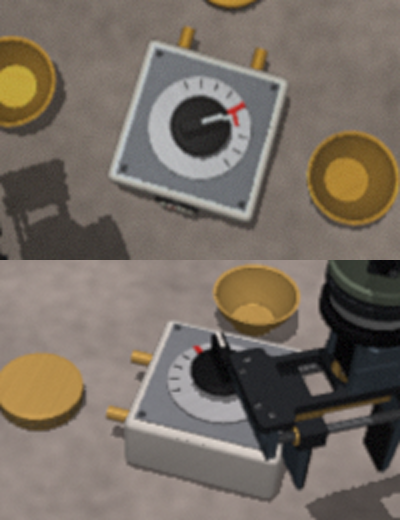

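The picture shows the knob at (203,125) raised, with its pointer on the red arc past the mark at (236,112). The bar top is at 0.1375 m, 12 mm up. The bowls and lids are unmoved and the arm is clear.

```bash
python3 -c "
from cell import ticket
print(ticket.job_done())"
```

```text
the job is handed in; nothing more can be done
None
```

The knob is turned past the red mark to about 0.2 rad along the arc, pulled fully up (12 mm, to its stop) and released; I handed the job in at about 24 s with the bowls and lids left in place, though the green collar could not be seen from either camera.

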